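# Catch the sample tablets in a dish and put it on the balance

## Task

Take the steel dish by its handle, hold it up under the lip of the tipping chute and press its far wall gently against the blue push bar, feeling the spring, until the chute tips and all five tablets slide into the dish. Then set the dish gently and upright on the middle of the balance's pan with all five tablets in it, and let go. Spill no tablet, do not force the bar against its stop, and leave the flasks, vials, bottle and paper roll alone.

Things in the scene. Friction and masses are not known exactly. Their poses are not given: they have to be found in the camera images.
- dispenser: White fixed stand of a tipping chute. Base 150 x 130 mm, 12 mm high (x from 10 to 160 mm); two posts 187 mm high at x = 24, y = +-52 mm (inner faces 96 mm apart). Origin: on the bench below the chute's lip at rest; +x points back along the chute, away from its mouth, z up. The space below and in front of the lip (-x) is free.
- pivot (a point): Hinge axis of the steel chute (along y), 20 mm behind the lip, 175 mm above the bench. The chute is 32 mm wide, 130 mm long, leans back 4 degrees at rest (top at 205 mm) and tips forward up to 0.5 rad (hard stop), its lip never below 165 mm; let go, it springs back. Near 0.35 rad or more, depending on friction, the tablets slide off within 1 s and fall 0 to 40 mm in front of the lip.
- bar_nominal (a point): Fixed mark: near face of the blue push bar (12 mm thick, 72 mm long in y) at rest, nominally x = -6 mm, 108 mm above the bench. Its clamp on the chute is reset each time: the real bar is up to 10 mm nearer or farther in x, unmeasured. Pushed along +x it yields at about 4 N, tips the chute enough after 22 to 27 mm (9 to 10 N) and stops hard at 34 mm (12.5 N). 11 N is right; over 24 N harms it.
- dish: Loose round steel dish, 90 mm across, 55 mm high, wall 2.5 mm, floor 3 mm, 0.16 to 0.26 kg, standing on the bench. Origin: centre of its underside, z up. A straight black handle, 14 mm wide and 12 mm high, sticks out level along the dish's -x, from 43 to 136 mm from the centre, its middle line 42 mm above the dish's underside.
- dish_grip (a point): Point on the middle line of the dish's handle, 95 mm from the dish's centre along its -x, 42 mm above its underside: a good place to grip, from above, with the fingers closing across the handle. Its axes are the dish's.
- balance: White bench balance, fixed, body 190 x 170 mm and 45 mm high, with a dark display strip on its -x side. Origin: on the bench below the centre of the pan.
- pan (a point): Centre of the top of the balance's round steel pan, 120 mm across, 58 mm above the bench.
- tablet0: Glazed terracotta brown ceramic sample tablet, 20 x 18 x 12 mm, 14 g, number 1 of five counted from the lip, lying in the chute. Origin: its centre.
- tablet1: Glazed orange ceramic sample tablet, 20 x 18 x 12 mm, 14 g, number 2 of five counted from the lip, lying in the chute. Origin: its centre.
- tablet2: Glazed terracotta brown ceramic sample tablet, 20 x 18 x 12 mm, 14 g, number 3 of five counted from the lip, lying in the chute. Origin: its centre.
- tablet3: Glazed orange ceramic sample tablet, 20 x 18 x 12 mm, 14 g, number 4 of five counted from the lip, lying in the chute. Origin: its centre.
- tablet4: Glazed terracotta brown ceramic sample tablet, 20 x 18 x 12 mm, 14 g, number 5 of five counted from the lip, lying in the chute. Origin: its centre.
- flask_amber: Amber volumetric flask, blue stopper, 170 mm high, 62 mm across; loose bystander, leave it alone. Origin: centre of its underside.
- flask_clear: Clear volumetric flask, blue stopper, 170 mm high, 62 mm across; loose bystander, leave it alone. Origin: centre of its underside.
- flask_red: Amber volumetric flask, red stopper, 170 mm high, 62 mm across; loose bystander, leave it alone. Origin: centre of its underside.
- paper_roll: Paper roll standing on end, 100 mm across, 100 mm high; loose bystander, leave it alone. Origin: centre of its underside.
- wash_bottle: White bottle, red cap, 60 mm across, 150 mm high; loose bystander, leave it alone. Origin: centre of its underside.
- vial_a: Small amber capped vial, 24 mm across, 45 mm high; loose bystander, leave it alone. Origin: centre of its underside.
- vial_b: Small clear capped vial, 24 mm across, 45 mm high; loose bystander, leave it alone. Origin: centre of its underside.

How it is judged:
On the way, in this order (a step that is already met when the one before it is completed fails the run):
1. the dish, held up off the bench, presses against the push bar (contact force between dish and dispenser above 3 N and height (world z) of dish above 0.07 m), for 0.05 s.
2. all five tablets are in the dish while it is still held up under the chute (horizontal distance between each of tablet0, tablet1, tablet2, tablet3, tablet4 and dish below 0.045 m and z of tablet0 in the frame of dish between 0 and 0.055 m and z of tablet1 in the frame of dish between 0 and 0.055 m and z of tablet2 in the frame of dish between 0 and 0.055 m and z of tablet3 in the frame of dish between 0 and 0.055 m and z of tablet4 in the frame of dish between 0 and 0.055 m and height (world z) of dish above 0.07 m and horizontal distance between dish and dispenser below 0.1 m), for 0.2 s.
At the end, for the whole second after the job is handed in: All five tablets lie inside the dish; the dish stands upright (within 3.4 degrees), at rest and released, on the balance's pan, its centre within 25 mm of the pan's centre (horizontal distance between each of tablet0, tablet1, tablet2, tablet3, tablet4 and dish below 0.045 m and z of tablet0 in the frame of dish between 0 and 0.055 m and z of tablet1 in the frame of dish between 0 and 0.055 m and z of tablet2 in the frame of dish between 0 and 0.055 m and z of tablet3 in the frame of dish between 0 and 0.055 m and z of tablet4 in the frame of dish between 0 and 0.055 m and horizontal distance between dish and pan below 0.025 m and height (world z) of dish between 0.053 and 0.063 m and angle between dish's own z axis and vertical below 0.06 rad and linear speed of dish below 0.01 m/s); the robot touches nothing.
It fails at once if a tablet is spilled (low down, outside the dish) ((height (world z) of tablet0 below 0.1 m and horizontal distance between tablet0 and dish above 0.055 m) or (height (world z) of tablet1 below 0.1 m and horizontal distance between tablet1 and dish above 0.055 m) or (height (world z) of tablet2 below 0.1 m and horizontal distance between tablet2 and dish above 0.055 m) or (height (world z) of tablet3 below 0.1 m and horizontal distance between tablet3 and dish above 0.055 m) or (height (world z) of tablet4 below 0.1 m and horizontal distance between tablet4 and dish above 0.055 m)).
It fails at once if the dish is forced against the dispenser with more than 24 N (contact force between dish and dispenser above 24 N).
It fails at once if the dish is slammed on the balance (more than 25 N) (contact force between dish and balance above 25 N).
It fails at once if a bystander is pushed over or moved more than 30 mm (distance of any of flask_amber, flask_clear, flask_red, paper_roll, wash_bottle, vial_a, vial_b from where it was at the start of the episode above 0.03 m).
It also fails if it takes over 64 s, if anything falls off the work surface, if the arm or the gripper's body presses on something with over 40 N, if the wrist force passes 120 N, or if a joint passes its speed limit or range.

## Robot

A 6-joint arm with a two-finger parallel gripper is mounted at the origin on the work surface. World frame = base frame: x ahead of the robot, y to its left, z up, the work surface at z = 0. Lengths are in m, angles in rad, forces in N, time in s.
With the tool pointing down it reaches from about 0.375 to 0.9 m from the base axis. Payload 3.1 kg.
Tool frame: the origin (TCP) lies midway between the tips of the shut fingers; the grasp point (between the pads) lies 19 mm behind it; z points along the fingers, y is the direction in which the jaws open and shut (so a half turn about z gives the same grasp; the last joint's range is limited). The gripper opens to 85 mm and grips with 20 to 120 N. Pads are 22 mm wide; open, the fingers measure 114 mm over their backs; the gripper's body (76 mm by 85 mm) begins 54 mm behind the grasp point. The pads swing forward as they close: fully open they stand 13 mm farther back than shut.
Start: joints at [-1.456, 0.527, 1.433, -0, 1.181, -0.178], TCP at [0.18, -0.598, 0.205] pointing down, gripper open.
Joint ranges: [-3.08, 3.08], [-0.75, 2.2], [0.22, 2.44], [-1.43, 4.57], [0, 2.65], [-2.85, 2.85]. Speed limits (rad/s): [2.79, 2.79, 3.14, 3.14, 3.14, 3.14].

## Interface

Orientations are given as a unit quaternion [x, y, z, w].
In Python, from station import manip gives the robot as it stands.
- The arm moves only by the tool play_rows, never from a script. Its argument "increments" is a list of rows, each a list of 3 entries, a list of its own where there are three numbers: the shift along the tool's x, y, z in m, then the turn, a rotation vector about the tool's x, y, z in rad, then the opening, from 0 (shut) to 1 (fully open). A call has 1 to 10 rows; each row is the pose to reach, as a shift and turn from the pose commanded when the call began, along the tool's axes at that moment; what a row does not reach only later rows make up. A row lasts 1/10 s, in which the tool goes at most 50 mm and 8.59 degrees, less where a joint would pass 70% of its speed; a pose out of reach is approached as far as the arm can. A call with a gripper value outside its range is refused whole. The fingers move at their own pace and stop on an object; "force" is the grip in N (left out, the last holds). Time passes only in rows, so rows that repeat a pose let the fingers close. It gives the time, the measured TCP pose, the force and the opening at its end, in the units of the state.
- manip.sense(): the state, without advancing time (a new reading comes with each control period).
- manip.snapshot(name): name is "scene" or "side" or "wrist"; returns (picture, depth): 420x560x3 uint8, red, green, blue; 420x560 float32, m along the optical axis (not along the pixel's ray), 0 where there is no reading.
- manip.camera_model(name): a dict with "camera_matrix" (3x3 intrinsics, pixels), "R" (3x3) and "t" (3): a world point X has camera coordinates R X + t. Camera axes: x right, y down, z forward; pixel columns grow to the right and rows downward; lengths in m; the calibration is good to about 2 mm. A picture is of the moment at which its call begins: read the wrist's pose just before it. camera_model takes no time and is no camera call; for the wrist camera it gives the pose at the moment of the call.
- manip.sign_off(): hands the job in, once; it reports no verdict.
Trained networks look in the newest picture that a camera, given by its name, has taken for a name from the list of things; names that differ only in an ending like _2 or _b are one class to them, and where a whole thing is asked for, a point or a joint stands for the part that bears it (a point fixed in the world has none). Each returns a list of dicts, best first, with "p" (0 to 1); they miss things now and then, are a little off and sometimes report something else, mostly with a low value. They report only what shows in the picture. A call takes as long as a camera call.
- manip.regions_of(camera, thing): "region" (420x560 bool, what is visible of it) and "rect" ([left, top, width, height] in pixels, round what is visible of it).
The state is a dict: "t": time; "q": joint angles; "qd": joint speeds; "tau": joint torques, N m; "tcp_pos": TCP position; "tool_rot": TCP orientation; "force": force on the tool from outside, world axes, zero at the start; "ft_torque": the same for the moment, N m; "finger_gap": opening from 0.0 (shut) to 1.0 (fully open).
Only numpy, scipy, OpenCV 4.12 (cv2) and the standard library are available. Lean on these libraries where they do the work, as an engineer would, in place of code of your own. Each camera call takes 0.05 s, during which the arm holds its last target.

## Working session

There is one attempt and no reset: what is moved stays moved. The work goes in short steps, Python scripts to look and compute and a tool call to move; the robot and the scene stay as the last step left them, time stands still between calls to the robot, and variables do not carry over. Pictures are saved under pics/ and viewed, and the job is handed in when it is done.

Besides the shell and the picture viewer there is one more tool, called by a JSON object that holds its "api" and its "payload", one argument or row to a line. play_rows: Moves the arm, as the interface text tells. Its arguments: {"type":"object","properties":{"increments":{"type":"array"},"force":{"type":"number"}},"required":["increments"]}

```bash
ls; mkdir -p pics
cat > h.py <<'E'
import numpy as np, cv2
from station import manip
from scipy.spatial.transform import Rotation as Ro
def snap(n,f):
    cm=manip.camera_model(n); im,d=manip.snapshot(n)
    cv2.imwrite('pics/'+f+'.png',cv2.cvtColor(im,cv2.COLOR_RGB2BGR)); np.savez('pics/'+f+'.npz',im=im,d=d,K=cm['camera_matrix'],R=cm['R'],t=cm['t'])
    return im,d,cm
def world(d,cm):
    K=np.array(cm['camera_matrix']);R=np.array(cm['R']);t=np.array(cm['t'])
    v,u=np.indices(d.shape); p=np.stack([(u-K[0,2])/K[0,0]*d,(v-K[1,2])/K[1,1]*d,d],-1)
    return (p-t)@R
E
python3 - <<'E'
from h import *
print(manip.sense())
for n in ['scene','side']:
    im,d,cm=snap(n,n+'0'); W=world(d,cm)
    print(n, -np.array(cm['R']).T@cm['t'], d.min(), d.max())
    for th in ['dish','dispenser','balance','dish_grip','pan','flask_amber','flask_clear','flask_red','paper_roll','wash_bottle','vial_a','vial_b','tablet0']:
        for r in manip.regions_of(n,th)[:3]:
            m=r['region']&(d>0); P=W[m]
            if r['p']>.2 and len(P): print(th,round(r['p'],2),r['rect'],P.shape[0],np.percentile(P,[3,50,97],axis=0).round(3).tolist())
E
```

```text
pics
{'t': 0.0, 'q': array([-1.45648008e+00,  5.28487527e-01,  1.43390055e+00, -1.57051405e-05,
        1.18139186e+00, -1.78499854e-01]), 'qd': array([-0.00010568,  0.00071765,  0.00166099, -0.00090585,  0.00073538,
       -0.00036623]), 'tau': array([ 4.89847807e-04, -4.42348731e+01, -1.78027850e+01, -4.67623158e-04,
        8.54871178e-03,  7.05363874e-06]), 'tcp_pos': array([ 0.18034026, -0.5976104 ,  0.20372112]), 'tool_rot': array([ 9.89300445e-01,  1.45888427e-01,  2.78331951e-05, -1.09331059e-03]), 'force': array([ 0.89624555, -0.0851447 ,  0.40416459]), 'ft_torque': array([-0.01028062, -0.02642086,  0.03237345]), 'finger_gap': 1.0013019321286956}
scene [1.12367599 0.29740766 1.15704656] 0.0 3.422665
dish 0.58 [162.2, 182.5, 26.4, 51.2] 779 [[0.507, -0.371, -0.001], [0.604, -0.342, 0.025], [0.658, -0.284, 0.054]]
dispenser 0.82 [307.8, 251.2, 65.3, 87.7] 2322 [[0.598, 0.217, 0.006], [0.694, 0.281, 0.012], [0.75, 0.339, 0.192]]
dispenser 0.28 [160.7, 182.9, 30.7, 50.0] 834 [[0.498, -0.379, -0.002], [0.6, -0.342, 0.023], [0.658, -0.284, 0.054]]
balance 0.69 [236.9, 216.1, 62.7,
[... 2770 characters left out ...]
0.168]]
flask_clear 0.52 [196.1, 196.2, 13.6, 53.8] 270 [[0.691, 0.163, 0.011], [0.707, 0.176, 0.105], [0.719, 0.198, 0.17]]
flask_red 0.68 [128.6, 318.8, 27.9, 57.7] 752 [[0.522, 0.537, 0.021], [0.536, 0.562, 0.062], [0.557, 0.584, 0.17]]
paper_roll 0.81 [145.7, 350.8, 53.1, 69.2] 2815 [[0.392, 0.527, 0.009], [0.424, 0.576, 0.097], [0.48, 0.616, 0.102]]
wash_bottle 0.7 [234.0, 197.5, 76.1, 57.6] 2954 [[0.477, -0.064, 0.01], [0.56, 0.04, 0.044], [0.659, 0.104, 0.059]]
vial_a 0.41 [354.5, 217.7, 10.1, 10.7] 88 [[0.358, -0.15, 0.006], [0.366, -0.137, 0.031], [0.376, -0.132, 0.044]]
vial_b 0.41 [354.5, 217.7, 10.1, 10.7] 88 [[0.358, -0.15, 0.006], [0.366, -0.137, 0.031], [0.376, -0.132, 0.044]]
```

Run:
```python
import cv2
a=cv2.imread('pics/scene0.png');b=cv2.imread('pics/side0.png')
cv2.imwrite('pics/s0z.png',cv2.resize(a[120:350,130:490],(800,511),interpolation=cv2.INTER_CUBIC))
cv2.imwrite('pics/d0z.png',cv2.resize(b[120:430,110:390],(540,600),interpolation=cv2.INTER_CUBIC))
```

```text
(no output)
```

View pics/s0z.png

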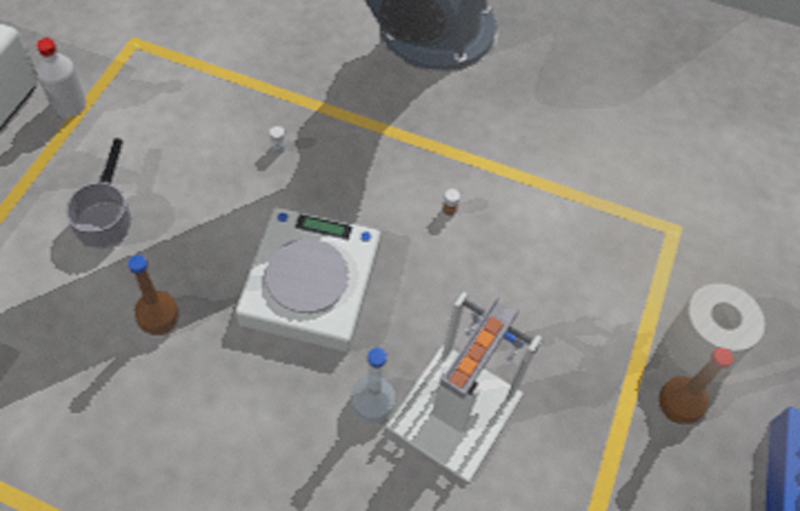

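View pics/d0z.png

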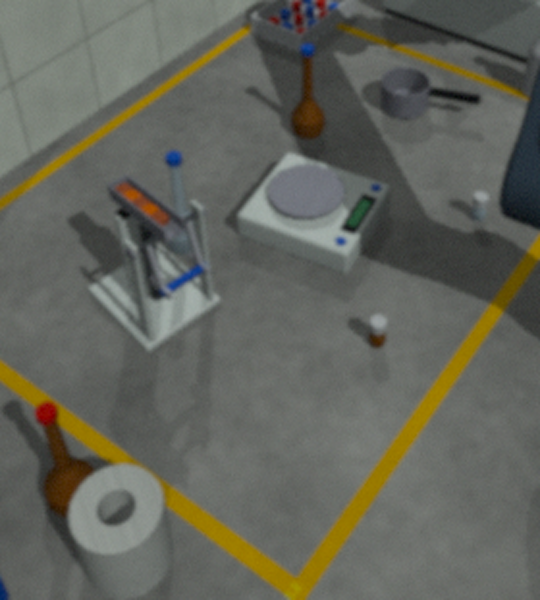

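The scene picture shows the dish at zoomed (100,215) with its handle pointing toward the robot, the balance at (310,275), the dispenser at (480,390) with its mouth facing the robot, and the clear flask between balance and dispenser. The side picture shows the blue bar clearly, at zoomed (185,278). Next I fit the poses from depth.

```bash
cat > fit.py <<'E'
from h import *
from scipy.optimize import least_squares
def ld(f):
    z=np.load('pics/'+f+'.npz'); cm=dict(camera_matrix=z['K'],R=z['R'],t=z['t']); return z['im'],z['d'],world(z['d'],cm)
def box(W,d,lo,hi): return (d>0)&np.all((W>lo)&(W<hi),-1)
def circ(P,r=None):
    f=lambda p: np.hypot(P[:,0]-p[0],P[:,1]-p[1])-(p[2] if r is None else r)
    s=least_squares(f,[*P[:,:2].mean(0),.05],loss='soft_l1',f_scale=.002); return s.x.round(4),np.sqrt((s.fun**2).mean()).round(4)
E
python3 - <<'E'
from fit import *
for n in ['scene0','side0']:
    im,d,W=ld(n); print(n)
    hsv=cv2.cvtColor(im,cv2.COLOR_RGB2HSV)
    # dish
    m=box(W,d,[.45,-.45,.047],[.75,-.25,.065]); P=W[m]; print('rim',circ(P[P[:,0]>.57],.044),len(P),P[:,2].mean())
    m=box(W,d,[.4,-.45,.03],[.565,-.25,.065]); P=W[m]
    c=P.mean(0);u=np.linalg.svd((P-c)[:,:2])[2][0];u*=np.sign(u[0]); print('handle',c.round(4),len(P),np.degrees(np.arctan2(u[1],u[0])),P.min(0),P.max(0))
    # pan
    m=box(W,d,[.45,-.1,.053],[.75,.13,.066]); P=W[m]; print('pan',len(P),P[:,2].mean(),P.mean(0)); 
    rect=cv2.minEnclosingCircle(P[:,:2].astype(np.float32)); print(rect, (np.percentile(P,1,axis=0)+np.percentile(P,99,axis=0))/2)
    # tablets
    m=box(W,d,[.6,.2,.15],[.8,.36,.23])&(hsv[...,0]<20)&(hsv[...,1]>120); P=W[m]
    c=P.mean(0);u=np.linalg.svd((P-c))[2][0];u*=np.sign(u[0]);print('tabs',c.round(4),len(P),np.degrees(np.arctan2(u[1],u[0])),u)
    # bar
    m=box(W,d,[.55,.2,.08],[.8,.36,.13])&(hsv[...,0]>100)&(hsv[...,0]<130)&(hsv[...,1]>120); P=W[m]
    c=P.mean(0);u=np.linalg.svd((P-c))[2][0];print('bar',c.round(4),len(P),np.degrees(np.arctan2(u[1],u[0])),u,P.min(0),P.max(0))
    # posts top
    m=box(W,d,[.55,.15,.180],[.8,.4,.2])&(hsv[...,1]<50); P=W[m]; print('posts',len(P)); print(P[::max(1,len(P)//25)].round(3).tolist())
    m=box(W,d,[.52,.15,.007],[.85,.45,.02]); P=W[m]; r=cv2.minAreaRect(P[:,:2].astype(np.float32)*1000); print('base',len(P),r)
    for nm,lo,hi in [('vialA',[.3,-.2,.02],[.42,-.1,.06]),('vialB',[.35,.1,.02],[.5,.3,.06]),('clear',[.65,.14,.01],[.76,.21,.2]),('amber',[.65,-.22,.01],[.78,-.1,.2])]:
        P=W[box(W,d,lo,hi)]; print(nm,len(P),P.mean(0).round(3) if len(P) else 0)
E
```

```text
scene0
rim (array([ 0.6155, -0.3273,  0.05  ]), np.float64(0.0016)) 146 0.051078888164582406
handle [ 0.526  -0.3554  0.0456] 95 18.685882408270142 [ 0.48390221 -0.37329697  0.03307287] [ 0.56476681 -0.33765585  0.05079554]
pan 932 0.05705856820780216 [0.59325236 0.01518861 0.05705857]
((0.5919138193130493, 0.013076480478048325), 0.06134205311536789) [0.59231865 0.01493131 0.05763387]
tabs [0.6684 0.2778 0.1879] 197 -10.577872470652853 [ 0.98121781 -0.18323773 -0.0602954 ]
bar [0.5946 0.3095 0.112 ] 14 -99.69742163626314 [-0.16570679 -0.96968738  0.17957631] [0.59045458 0.30375139 0.10829828] [0.59814543 0.31530322 0.11461133]
posts 297
[[0.596, 0.239, 0.184], [0.607, 0.239, 0.186], [0.61, 0.241, 0.182], [0.594, 0.285, 0.182], [0.615, 0.275, 0.199], [0.606, 0.28, 0.182], [0.621, 0.272, 0.196], [0.606, 0.306, 0.196], [0.603, 0.307, 0.187], [0.63, 0.272, 0.195], [0.636, 0.272, 0.194], [0.644, 0.269, 0.194], [0.651, 0.268, 0.194], [0.618, 0.34, 0.186], [0.663, 0.266, 0.197], [0.66, 0.267, 0.185], [0.657, 0.295, 0.198], [0.635, 0.335, 0.183], [0.637, 0.338, 0.185], [0.662, 0.296, 0.183],
[... 1184 characters left out ...]
, 0.197], [0.651, 0.267, 0.194], [0.682, 0.293, 0.19], [0.67, 0.294, 0.194], [0.672, 0.293, 0.188], [0.681, 0.293, 0.181], [0.674, 0.292, 0.181], [0.652, 0.298, 0.192], [0.609, 0.275, 0.195], [0.649, 0.299, 0.185], [0.64, 0.301, 0.188], [0.628, 0.302, 0.192], [0.615, 0.304, 0.197], [0.614, 0.303, 0.194], [0.609, 0.307, 0.196], [0.603, 0.306, 0.195], [0.608, 0.306, 0.189], [0.602, 0.296, 0.182], [0.606, 0.306, 0.18], [0.633, 0.341, 0.183], [0.618, 0.344, 0.187]]
base 1298 ((673.9117431640625, 265.40838623046875), (155.9007568359375, 155.67274475097656), 77.7004623413086)
vialA 68 [ 0.366 -0.14   0.037]
vialB 88 [0.367 0.16  0.039]
clear 314 [0.707 0.179 0.093]
amber 427 [ 0.713 -0.156  0.073]
```

```bash
cat > rel.py <<'E'
# usage: rel.py x y z yawdeg [cmdx cmdy cmdz]: shift/turn in tool axes from measured pose to a tool-down pose
import sys; from h import *
def rel(x,y,z,yaw):
    s=manip.sense(); R=Ro.from_quat(s['tool_rot']); a=np.radians(yaw)
    T=Ro.from_quat([np.cos(a/2),np.sin(a/2),0,0])
    print('t',round(s['t'],2),'tcp',s['tcp_pos'].round(4),'yaw',np.degrees(np.arctan2(*R.as_matrix()[[1,0],0])).round(2),'down',R.as_matrix()[:,2].round(4),'gap',round(s['finger_gap'],3),'F',s['force'].round(2))
    print('shift',R.inv().apply(np.array([x,y,z])-s['tcp_pos']).round(4),'turn',(R.inv()*T).as_rotvec().round(4))
if __name__=='__main__': rel(*map(float,sys.argv[1:5]))
E
python3 rel.py 0.5245 -0.356 0.19 18
```

```text
t 1.4 tcp [ 0.1804 -0.5984  0.2047] yaw 16.78 down [-0.  0. -1.] gap 0.997 F [0.19 0.19 0.26]
shift [ 0.3994 -0.1327  0.0147] turn [-0.      0.     -0.0214]
```

{"api": "play_rows", "payload": {
  "increments": [
    [[0.02,-0.007,0],[0,0,0],1],
    [[0.06,-0.02,0],[0,0,0],1],
    [[0.105,-0.035,0],[0,0,0],1],
    [[0.15,-0.05,0],[0,0,0],1],
    [[0.197,-0.065,0],[0,0,-0.01],1],
    [[0.244,-0.081,0],[0,0,-0.02],1],
    [[0.291,-0.097,0],[0,0,-0.02],1],
    [[0.335,-0.111,0],[0,0,-0.02],1],
    [[0.375,-0.125,0.005],[0,0,-0.02],1],
    [[0.4,-0.133,0.015],[0,0,-0.02],1]
  ]
}}

```text
t: 2.4
tcp_pos: [0.528, -0.3536, 0.1905]
tool_rot: [0.988, 0.157, 0.001, 0.001]
force: [0.1, -0.6, 0.3]
finger_gap: 1.004
```

```bash
python3 - <<'E'
from fit import *
snap('wrist','w1'); print(manip.sense()['t'])
im,d,W=ld('w1')
P=W[box(W,d,[.45,-.45,.047],[.75,-.25,.065])]; print(len(P)); P=P[P[:,0]>.57]; print('rim',circ(P,.044) if len(P)>10 else 0)
P=W[box(W,d,[.4,-.45,.035],[.565,-.25,.065])]
c=P.mean(0);u=np.linalg.svd((P-c)[:,:2])[2][0];u*=np.sign(u[0]);print('handle',c,len(P),np.degrees(np.arctan2(u[1],u[0])),P[:,2].max())
E
python3 rel.py 0.5245 -0.356 0.024 18
```

```text
2.45
2554
rim (array([ 0.6157, -0.3289,  0.05  ]), np.float64(0.0013))
handle [ 0.52716439 -0.35791313  0.04743356] 1305 18.579353127837607 0.04980181362756414
t 2.45 tcp [ 0.5296 -0.3507  0.1882] yaw 18.17 down [ 0.0021  0.0028 -1.    ] gap 0.999 F [ 0.27  0.84 -0.92]
shift [-0.007   0.0038  0.1641] turn [-0.002  -0.0029  0.003 ]
```

View pics/w1.png

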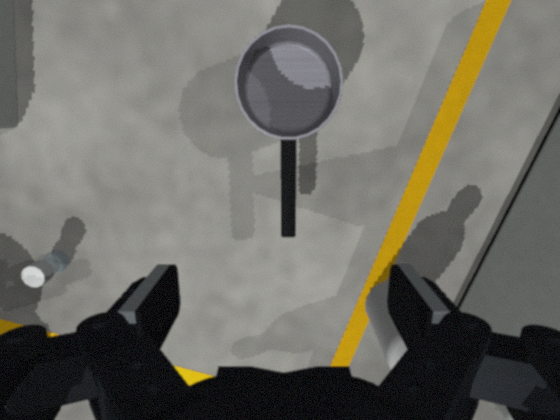

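The wrist view shows the dish at pixel (289,82), with its handle running straight along the tool's x-axis (288,140–236) midway between the fingers. The measured grip point is (0.5255, -0.3587). I'll descend and grip there.

{"api": "play_rows", "payload": {
  "increments": [
    [[0,0.003,0.02],[0,0,-0.009],1],
    [[0,0.003,0.06],[0,0,-0.009],1],
    [[0,0.003,0.1],[0,0,-0.009],1],
    [[0,0.003,0.135],[0,0,-0.009],1],
    [[0,0.003,0.155],[0,0,-0.009],1],
    [[0,0.003,0.166],[0,0,-0.009],1],
    [[0,0.003,0.166],[0,0,-0.009],1],
    [[0,0.003,0.166],[0,0,-0.009],1]
  ]
}}

```text
t: 3.25
tcp_pos: [0.5265, -0.3591, 0.0246]
tool_rot: [0.987, 0.16, 0.001, 0.001]
force: [-0.0, -0.5, 1.2]
finger_gap: 1.001
```

{"api": "play_rows", "payload": {
  "increments": [
    [[0,0,0],[0,0,0],0.5],
    [[0,0,0],[0,0,0],0.3],
    [[0,0,0],[0,0,0],0],
    [[0,0,0],[0,0,0],0],
    [[0,0,0],[0,0,0],0],
    [[0,0,0],[0,0,0],0],
    [[0,0,0],[0,0,0],0]
  ],
  "force": 110
}}

```text
t: 3.95
tcp_pos: [0.5259, -0.3584, 0.0237]
tool_rot: [0.987, 0.16, -0.0, -0.0]
force: [-0.4, 0.1, -0.7]
finger_gap: 0.001
```

```bash
python3 rel.py 0.5245 -0.356 0.2 18; python3 -c "
from h import *
print(manip.sense())"
```

```text
t 3.95 tcp [ 0.5259 -0.3584  0.0237] yaw 18.44 down [-0.  0. -1.] gap 0.001 F [-0.45  0.08 -0.7 ]
shift [-0.0006 -0.0027 -0.1763] turn [-0.      0.      0.0077]
{'t': 3.95, 'q': array([-7.73485588e-01,  7.76065705e-01,  1.52754648e+00,  7.68013428e-06,
        8.37995603e-01,  4.75460418e-01]), 'qd': array([ 5.50227929e-04, -1.29089312e-03, -7.09397726e-04,  7.15254640e-04,
       -1.01027772e-05,  1.51975185e-03]), 'tau': array([ 4.02743637e-03, -4.87867785e+01, -1.20198163e+01, -1.95851203e-05,
        8.55709914e-04, -1.94147265e-05]), 'tcp_pos': array([ 0.5259371 , -0.35841029,  0.02369735]), 'tool_rot': array([ 9.87079878e-01,  1.60228946e-01, -2.20134786e-06, -7.78194124e-06]), 'force': array([-0.44581539,  0.08052999, -0.69763017]), 'ft_torque': array([ 0.03901036, -0.04012409,  0.04669269]), 'finger_gap': 0.0009769783988484249}
```

The opening is 0, but the 14 mm handle should leave about 0.16. I'll take a picture to see why.

Run:
```python
from fit import *
for n in ['wrist','scene','side']: snap(n,n[0]+'_2' if n!='side' else 'd_2')
a=cv2.imread('pics/s_2.png')[130:270,120:260];b=cv2.imread('pics/d_2.png')[100:240,270:410]
cv2.imwrite('pics/c2.png',np.hstack([cv2.resize(x,(400,400),interpolation=cv2.INTER_CUBIC) for x in (a,b)]))
```

```text
(no output)
```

View pics/w_2.png

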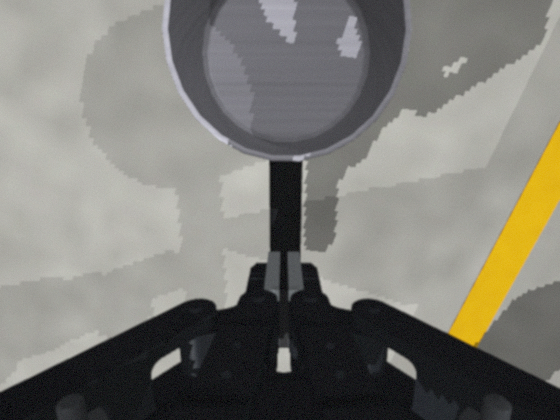

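View pics/c2.png

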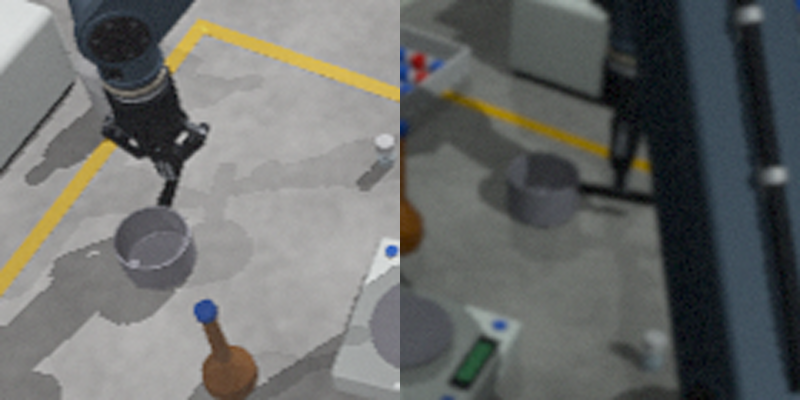

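Run:
```python
from fit import *
im,d,W=ld('w_2')
for v in (180,230,245,258,270,285):
    print(v,[(u,im[v,u].mean().round().astype(int).item(),*(W[v,u]*1000).round().astype(int).tolist()) for u in range(256,316,5)])
P=W[box(W,d,[.4,-.45,.03],[.585,-.25,.065])&(np.indices(d.shape)[0]<245)]
c=P.mean(0);u=np.linalg.svd((P-c)[:,:2])[2][0];print(c,np.degrees(np.arctan2(u[1],u[0])))
cv2.imwrite('pics/w_2z.png',cv2.cvtColor(cv2.resize(im[220:380,210:360],None,fx=4,fy=3.7,interpolation=cv2.INTER_CUBIC),cv2.COLOR_RGB2BGR))
```

```text
180 [(256, 192, 551, -333, -1), (261, 188, 552, -336, 0), (266, 187, 553, -338, -1), (271, 16, 563, -340, 48), (276, 25, 564, -342, 48), (281, 25, 565, -344, 48), (286, 21, 565, -346, 48), (291, 25, 566, -348, 49), (296, 21, 566, -350, 47), (301, 92, 567, -352, 47), (306, 128, 560, -359, 0), (311, 124, 561, -362, 0)]
230 [(256, 166, 523, -342, 0), (261, 168, 524, -345, -1), (266, 166, 525, -347, -1), (271, 26, 542, -347, 47), (276, 19, 543, -349, 48), (281, 30, 544, -351, 48), (286, 17, 545, -353, 49), (291, 17, 545, -355, 48), (296, 22, 546, -357, 47), (301, 123, 532, -367, 0), (306, 112, 533, -369, 0), (311, 106, 533, -372, -1)]
245 [(256, 161, 515, -345, 0), (261, 164, 515, -347, -1), (266, 166, 516, -350, -1), (271, 23, 535, -349, 46), (276, 20, 536, -351, 47), (281, 28, 537, -353, 48), (286, 15, 538, -355, 48), (291, 13, 538, -357, 48), (296, 14, 539, -359, 47), (301, 156, 523, -370, -1), (306, 121, 524, -373, -1), (311, 108, 525, -375, 1)]
258 [(256, 181, 507, -347, 1), (261, 165, 507, -350, -1), (266, 156, 508, -353, -1), (271, 90, 535, -349, 61), (276, 85, 536, -351, 62), (28
[... 170 characters left out ...]
-378, -1)]
270 [(256, 11, 530, -345, 64), (261, 28, 530, -347, 63), (266, 67, 535, -348, 73), (271, 90, 535, -350, 72), (276, 84, 536, -351, 73), (281, 23, 537, -353, 73), (286, 25, 537, -355, 72), (291, 89, 538, -357, 72), (296, 88, 539, -358, 74), (301, 56, 539, -360, 73), (306, 19, 536, -364, 64), (311, 25, 537, -366, 64)]
285 [(256, 5, 530, -346, 77), (261, 22, 531, -347, 78), (266, 88, 536, -348, 85), (271, 87, 536, -350, 84), (276, 89, 536, -352, 84), (281, 16, 537, -353, 84), (286, 19, 537, -355, 84), (291, 88, 538, -356, 85), (296, 85, 538, -358, 85), (301, 83, 539, -360, 84), (306, 31, 536, -363, 76), (311, 20, 536, -365, 77)]
[ 0.56610256 -0.33838445  0.0478808 ] -124.6419241421733
```

View pics/w_2z.png

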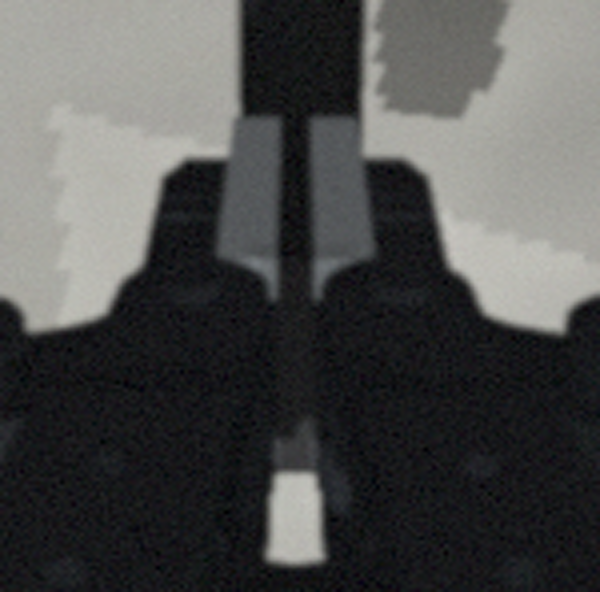

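Run:
```python
from fit import *
im,d,W=ld('w1')
for v in (262,266,270,280,300): print(v,[(u,*(W[v,u]*1000).round().astype(int).tolist()) for u in range(140,185,5)])
m=(d<.45)&(d>0)&(W[...,2]>.1); print(W[m][:,2].min()); 
im,d,W=ld('w_2'); v,u=np.indices(d.shape)
m=(d>0)&(v>245)&(W[...,2]>.052)&(u>255)&(u<315); print(W[m][:,2].min())
im,d,W=ld('d_2')
m=box(W,d,[.45,-.42,.004],[.56,-.3,.12]); vv,uu=np.where(m); print(uu.min(),uu.max(),vv.min(),vv.max())
for v in range(vv.min(),vv.max(),2):
    print(v,[(u,*(W[v,u]*1000).round().astype(int).tolist()) for u in range(336,360,3)])
cv2.imwrite('pics/d_2z.png',cv2.cvtColor(cv2.resize(im[130:200,310:370],None,fx=8,fy=8,interpolation=cv2.INTER_NEAREST),cv2.COLOR_RGB2BGR))
```

```text
262 [(140, 391, -230, -1), (145, 394, -236, 0), (150, 395, -241, -1), (155, 397, -246, -1), (160, 399, -251, 0), (165, 400, -257, 0), (170, 402, -262, 0), (175, 404, -267, 0), (180, 405, -272, -2)]
266 [(140, 387, -231, 0), (145, 388, -236, -2), (150, 390, -242, -1), (155, 524, -303, 237), (160, 524, -304, 235), (165, 525, -306, 236), (170, 525, -308, 236), (175, 525, -309, 233), (180, 400, -273, -1)]
270 [(140, 382, -232, -1), (145, 384, -238, 0), (150, 386, -243, 0), (155, 524, -304, 239), (160, 525, -306, 240), (165, 525, -307, 239), (170, 526, -309, 239), (175, 523, -310, 233), (180, 396, -275, -1)]
280 [(140, 519, -299, 240), (145, 524, -303, 247), (150, 524, -305, 248), (155, 525, -306, 247), (160, 526, -308, 248), (165, 524, -309, 245), (170, 523, -310, 241), (175, 519, -311, 234), (180, 384, -278, 0)]
300 [(140, 524, -306, 260), (145, 526, -308, 261), (150, 526, -309, 261), (155, 523, -310, 256), (160, 521, -311, 252), (165, 518, -311, 246), (170, 514, -312, 241), (175, 512, -313, 236), (180, 509, -314, 230)]
0.10000419327476665
0.05263593821965141
335 357 150 171
150 [(336, 
[... 1269 characters left out ...]
 51), (339, 555, -359, 43), (342, 577, -432, -7), (345, 525, -343, 64), (348, 519, -354, 61), (351, 547, -445, -2), (354, 541, -457, -7), (357, 312, 62, 381)]
166 [(336, 558, -345, 42), (339, 546, -343, 47), (342, 540, -354, 43), (345, 528, -352, 50), (348, 519, -356, 51), (351, 540, -431, -1), (354, -10, 830, 949), (357, 526, -452, -7)]
168 [(336, 554, -337, 39), (339, 547, -346, 37), (342, 538, -351, 38), (345, 526, -351, 43), (348, 518, -357, 42), (351, 507, -357, 47), (354, 499, -365, 46), (357, 490, -370, 46)]
170 [(336, 574, -381, -4), (339, 564, -385, -1), (342, 555, -390, -1), (345, 546, -395, 0), (348, 516, -356, 35), (351, 507, -359, 38), (354, 495, -357, 44), (357, 486, -363, 43)]
```

View pics/d_2z.png

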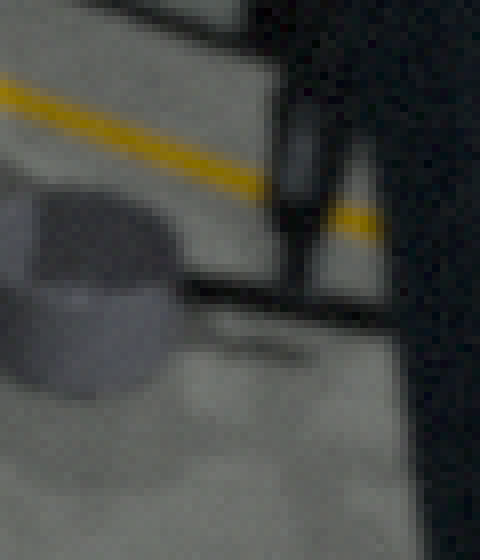

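The depth data explains the miss. The wrist camera puts the real fingertips about 26–27 mm behind the reported TCP, so the fingers shut just above the handle (tips z≈0.05, handle top 0.048). The stated tool length doesn't match the picture, and I'll trust the picture: open, go 26 mm lower, and watch the force.

{"api": "play_rows", "payload": {
  "increments": [
    [[0,0,0],[0,0,0],1],
    [[0,0,-0.004],[0,0,0],1],
    [[0,0,-0.004],[0,0,0],1],
    [[0,0,-0.004],[0,0,0],1],
    [[0,0,-0.004],[0,0,0],1],
    [[0,0,-0.004],[0,0,0],1],
    [[0,0,0.005],[0,0,0],1],
    [[0,0,0.013],[0,0,0],1],
    [[0,0,0.013],[0,0,0],1]
  ]
}}

```text
t: 5.0
tcp_pos: [0.5248, -0.3574, 0.0088]
tool_rot: [0.987, 0.16, -0.001, -0.001]
force: [0.2, -0.0, -0.3]
finger_gap: 0.999
```

Run:
```python
from fit import *
print(manip.sense()['tcp_pos'],manip.sense()['finger_gap'])
snap('wrist','w3')
im,d,W=ld('w3')
for v in range(256,300,3): print(v,[(u,*(W[v,u]*1000).round().astype(int).tolist()) for u in range(155,180,5)])
```

```text
[ 0.5248478  -0.35743195  0.00883133] 0.998527377304008
256 [(155, 496, -292, 0), (160, 496, -295, -1), (165, 497, -297, 0), (170, 498, -300, 0), (175, 499, -303, 0)]
259 [(155, 494, -293, 0), (160, 495, -295, 0), (165, 495, -298, -1), (170, 495, -300, -2), (175, 497, -303, -1)]
262 [(155, 492, -293, -1), (160, 493, -296, 0), (165, 493, -298, -1), (170, 495, -301, 0), (175, 495, -303, -1)]
265 [(155, 490, -293, -1), (160, 520, -308, 52), (165, 521, -310, 53), (170, 522, -312, 53), (175, 521, -313, 51)]
268 [(155, 520, -307, 55), (160, 522, -309, 57), (165, 522, -311, 56), (170, 523, -312, 56), (175, 520, -313, 51)]
271 [(155, 521, -308, 59), (160, 521, -310, 58), (165, 522, -311, 58), (170, 522, -313, 58), (175, 519, -314, 52)]
274 [(155, 521, -309, 61), (160, 521, -310, 61), (165, 522, -312, 61), (170, 521, -313, 57), (175, 518, -314, 52)]
277 [(155, 522, -310, 64), (160, 522, -311, 64), (165, 522, -313, 62), (170, 520, -314, 58), (175, 517, -314, 52)]
280 [(155, 521, -310, 65), (160, 522, -312, 66), (165, 521, -313, 63), (170, 518, -314, 57), (175, 516, -315, 53)]
283 [(155, 522, -311, 68), (160, 522, -313, 67), (165, 520, -314, 64), (170, 518, -314, 58), (175, 516, -315, 54)]
286 [(155, 522, -312, 70), (160, 522, -313, 69), (165, 519, -314, 64), (170, 516, -315, 58), (175, 514, -316, 54)]
289 [(155, 522, -312, 72), (160, 521, -313, 69), (165, 518, -314, 63), (170, 515, -315, 59), (175, 513, -316, 53)]
292 [(155, 522, -313, 74), (160, 520, -314, 69), (165, 517, -314, 64), (170, 515, -315, 59), (175, 512, -316, 53)]
295 [(155, 521, -313, 73), (160, 519, -314, 70), (165, 516, -315, 65), (170, 514, -316, 60), (175, 511, -317, 54)]
298 [(155, 520, -313, 73), (160, 518, -314, 70), (165, 516, -315, 66), (170, 512, -316, 60), (175, 509, -317, 54)]
```

View pics/w3.png

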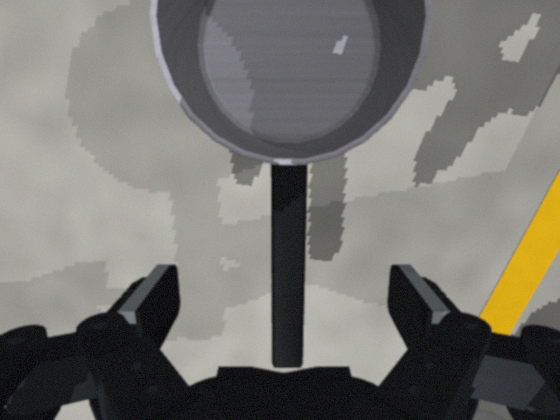

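The wrist view shows the handle (288,165–365) centred between the open fingers (178 and 390), with the dish undisturbed. The open tips are at z=0.051 with the TCP at about 0.010. That makes the tool about 28 mm shorter than stated, so I'll go down 14.5 mm more and close.

{"api": "play_rows", "payload": {
  "increments": [
    [[0,0,0.005],[0,0,0],1],
    [[0,0,0.011],[0,0,0],1],
    [[0,0,0.0145],[0,0,0],1],
    [[0,0,0.0145],[0,0,0],0.6],
    [[0,0,0.0145],[0,0,0],0.3],
    [[0,0,0.0145],[0,0,0],0],
    [[0,0,0.0145],[0,0,0],0],
    [[0,0,0.0145],[0,0,0],0],
    [[0,0,0.0145],[0,0,0],0]
  ],
  "force": 110
}}

```text
t: 5.95
tcp_pos: [0.5262, -0.3587, -0.0033]
tool_rot: [0.987, 0.16, 0.0, 0.0]
force: [0.1, -1.0, 1.1]
finger_gap: 0.14
```

```bash
python3 rel.py 0.525 -0.357 0.1 18.5
```

```text
t 5.95 tcp [ 0.5262 -0.3587 -0.0033] yaw 18.43 down [ 6.e-04 -5.e-04 -1.e+00] gap 0.14 F [ 0.12 -1.    1.09]
shift [-0.0006 -0.0019 -0.1033] turn [ 0.0007 -0.0004 -0.0012]
```

The opening is 0.14, so the handle is gripped. Lifting next.

{"api": "play_rows", "payload": {
  "increments": [
    [[0,0,-0.01],[0,0,0],0],
    [[0,0,-0.03],[0,0,0],0],
    [[0,0,-0.06],[0,0,0],0],
    [[0,0,-0.09],[0,0,0],0],
    [[0,0,-0.11],[0,0,0],0],
    [[0,0,-0.12],[0,0,0],0],
    [[0,0,-0.12],[0,0,0],0]
  ]
}}

```text
t: 6.65
tcp_pos: [0.5265, -0.359, 0.1179]
tool_rot: [0.987, 0.16, 0.001, 0.001]
force: [0.1, 0.2, -1.8]
finger_gap: 0.14
```

```bash
python3 rel.py 0.415 0.3267 0.1165 -11
python3 - <<'E'
from fit import *
snap('wrist','w4')
im,d,W=ld('w4')
m=(d>0)&(W[...,2]>.16)&(W[...,0]>.565)&(W[...,0]<.70); P=W[m]; print(len(P),np.percentile(P,[1,50,99],axis=0).round(4))
A=np.c_[P[:,:2],np.ones(len(P))]; print(np.linalg.lstsq(A,P[:,2],rcond=None)[0])
print(circ(P,.044))
E
```

```text
t 6.65 tcp [ 0.5265 -0.359   0.1179] yaw 18.45 down [ 0.002  -0.0022 -1.    ] gap 0.14 F [ 0.08  0.19 -1.84]
shift [ 1.112e-01 -6.857e-01 -3.000e-04] turn [ 0.0023 -0.0019  0.514 ]
10267 [[ 0.5659 -0.3722  0.1603]
 [ 0.5918 -0.344   0.1718]
 [ 0.6346 -0.2867  0.1766]]
[-0.02433418 -0.00925144  0.18204164]
(array([ 0.6173, -0.3281,  0.05  ]), np.float64(0.0026))
```

View pics/w4.png

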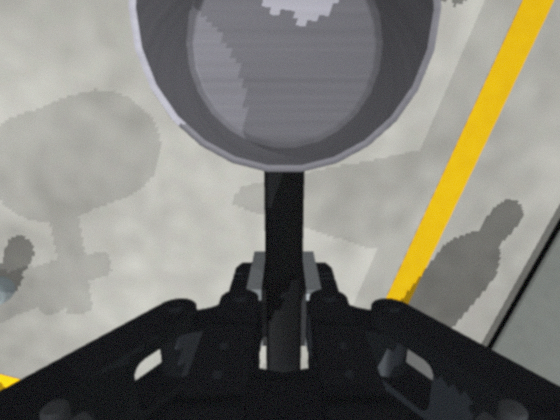

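The wrist view shows the dish level in the grip, with the handle at (284,170–370) between the pads. Now carry it to a point in front of the chute.

{"api": "play_rows", "payload": {
  "increments": [
    [[0.002,-0.012,0],[0,0,0.01],0],
    [[0.006,-0.036,0],[0,0,0.027],0],
    [[0.012,-0.073,0],[0,0,0.055],0],
    [[0.019,-0.117,0],[0,0,0.088],0],
    [[0.027,-0.164,0],[0,0,0.123],0],
    [[0.034,-0.211,0],[0,0,0.158],0],
    [[0.042,-0.258,0],[0,0,0.193],0],
    [[0.049,-0.305,0],[0,0,0.229],0],
    [[0.057,-0.352,0],[0,0,0.264],0],
    [[0.065,-0.4,0],[0,0,0.3],0]
  ]
}}

```text
t: 7.7
tcp_pos: [0.4586, 0.044, 0.1151]
tool_rot: [1.0, 0.01, -0.002, -0.0]
force: [1.5, 0.1, -0.7]
finger_gap: 0.142
```

Run:
```python
import sys
from h import *
a=np.radians(18.45);T=lambda a:Ro.from_quat([np.cos(a/2),np.sin(a/2),0,0])
c=np.array([.5262,-.3587,.1167])+T(a).apply([.065,-.4,0]); yaw=18.45-np.degrees(.3)
print('cmd',c,yaw, 'meas',manip.sense()['tcp_pos'],manip.sense()['force'])
g=np.array([.415,.3267,.0765+.03]); print(T(np.radians(yaw)).inv().apply(g-c), np.radians(yaw+11))
```

```text
cmd [0.46126823 0.04131108 0.1167    ] 1.2612661460753039 meas [0.45859748 0.04403513 0.11511285] [ 1.45588752  0.07870109 -0.73990069]
[-0.03997519 -0.28633821  0.0102    ] 0.21399946471233006
```

{"api": "play_rows", "payload": {
  "increments": [
    [[-0.006,-0.047,0],[0,0,0.035],0],
    [[-0.013,-0.094,0],[0,0,0.07],0],
    [[-0.02,-0.14,0],[0,0,0.105],0],
    [[-0.026,-0.185,0],[0,0,0.14],0],
    [[-0.032,-0.23,0],[0,0,0.17],0],
    [[-0.037,-0.262,0.002],[0,0,0.195],0],
    [[-0.039,-0.28,0.006],[0,0,0.21],0],
    [[-0.04,-0.286,0.01],[0,0,0.214],0],
    [[-0.04,-0.286,0.01],[0,0,0.214],0]
  ]
}}

```text
t: 8.6
tcp_pos: [0.4128, 0.3265, 0.1047]
tool_rot: [0.995, -0.095, -0.002, 0.001]
force: [0.2, -0.2, -1.1]
finger_gap: 0.138
```

```bash
python3 rel.py 0.415 0.3267 0.0765 -11
python3 - <<'E'
from fit import *
for n in ['wrist','side','scene']: snap(n,'e_'+n)
print(manip.sense()['t'])
yaw=np.radians(-11);ex=np.array([np.cos(yaw),np.sin(yaw)]);ey=np.array([-ex[1],ex[0]]);o=np.array([.5915,.2925])
for n in ['wrist','side','scene']:
    im,d,W=ld('e_'+n); hsv=cv2.cvtColor(im,cv2.COLOR_RGB2HSV)
    m=box(W,d,[.55,.2,.08],[.8,.36,.13])&(hsv[...,0]>100)&(hsv[...,0]<130)&(hsv[...,1]>120); P=W[m]
    if len(P)>5:
        L=np.c_[(P[:,:2]-o)@ex,(P[:,:2]-o)@ey,P[:,2]]; print(n,'bar',len(P),np.percentile(L,[2,50,98],axis=0).round(4).tolist())
    m=box(W,d,[.45,.22,.14],[.56,.4,.17]); P=W[m]; 
    if len(P)>20:
        print(n,'dish',len(P),P[:,2].mean()); A=np.c_[P[:,:2],np.ones(len(P))]; print(np.linalg.lstsq(A,P[:,2],rcond=None)[0],circ(P,.044))
E
```

```text
t 8.6 tcp [0.4128 0.3265 0.1047] yaw -10.91 down [-0.0037 -0.0018 -1.    ] gap 0.138 F [ 0.22 -0.2  -1.07]
shift [ 0.0023 -0.0006  0.0282] turn [0.0024 0.0033 0.0015]
8.75
wrist dish 12552 0.15496130578313158
[-0.06469224  0.01203406  0.18247441] (array([0.507 , 0.3093, 0.05  ]), np.float64(0.0032))
side bar 46 [[-0.0093, -0.0132, 0.1049], [-0.0053, 0.0085, 0.1121], [0.0005, 0.0361, 0.1159]]
side dish 311 0.15258548835009134
[0.01070848 0.01774239 0.14139951] (array([0.5038, 0.3085, 0.05  ]), np.float64(0.0021))
scene bar 13 [[-0.0032, 0.0122, 0.103], [0.001, 0.017, 0.1116], [0.0035, 0.022, 0.1141]]
scene dish 296 0.15340729357854324
[-0.00146645  0.00464012  0.15270861] (array([0.5067, 0.3086, 0.05  ]), np.float64(0.0026))
```

View pics/e_wrist.png

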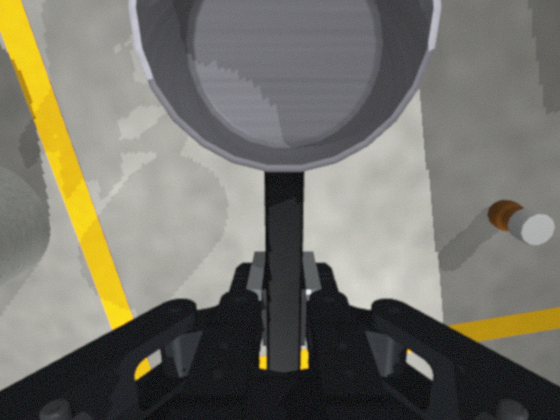

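View pics/e_side.png

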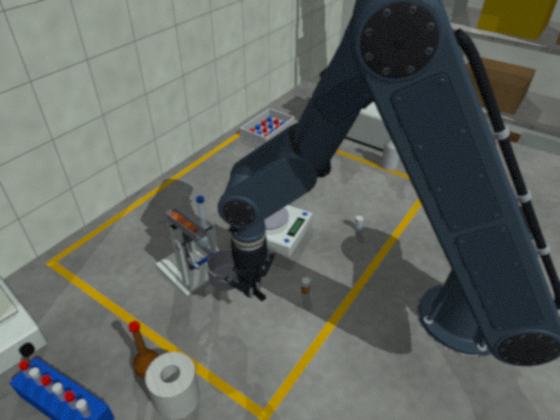

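Run:
```python
from fit import *
yaw=np.radians(-11);ex=np.array([np.cos(yaw),np.sin(yaw)]);ey=np.array([-ex[1],ex[0]]);o=np.array([.5915,.2925])
loc=lambda P:np.c_[(P[:,:2]-o)@ex,(P[:,:2]-o)@ey,P[:,2]]
for n in ['side0','scene0']:
    im,d,W=ld(n); hsv=cv2.cvtColor(im,cv2.COLOR_RGB2HSV)
    P=loc(W[box(W,d,[.55,.2,.08],[.8,.36,.13])&(hsv[...,0]>100)&(hsv[...,0]<130)&(hsv[...,1]>120)])
    print(n,'bar',np.percentile(P,[0,3,10,50,90,97,100],axis=0).round(4).tolist(), np.polyfit(P[:,1],P[:,0],1))
    m=box(W,d,[.6,.2,.15],[.8,.36,.23])&(hsv[...,0]<20)&(hsv[...,1]>120); P=loc(W[m]); print('tabs',np.polyfit(P[:,0],P[:,1],1),P[:,1].mean(),np.percentile(P[:,1],[3,97]),P[:,0].min())
    P=loc(W[(d>0)&box(W,d,[.5,.15,.16],[.8,.4,.215])]); 
    for lo,hi in((-.07,-.04),(.04,.07)):
        Q=P[(P[:,1]>lo)&(P[:,1]<hi)&(P[:,0]<.05)]; print('post',len(Q),np.median(Q,axis=0),Q[:,1].min(),Q[:,1].max())
    Q=P[abs(P[:,1])<.03]; print('chute',np.percentile(Q,[1,50,99],axis=0).round(4).tolist())
im,d,W=ld('e_wrist'); m=box(W,d,[.45,.22,.1],[.56,.4,.2]); P=loc(W[m]); print(np.percentile(P,[1,50,99],axis=0)); Q=P[P[:,2]>P[:,2].max()-.006]; print('rim',Q[:,2].max(), [ (round(a,3),Q[(Q[:,0]>a)&(Q[:,0]<a+.01),2].max().round(4)) for a in np.arange(Q[:,0].min(),Q[:,0].max()-.01,.01)])
f=lambda p: np.hypot(Q[:,0]-p[0],Q[:,1]-p[1])-.044
print(least_squares(f,[-.085,0],loss='soft_l1',f_scale=.002).x)
```

```text
side0 bar [[-0.01, -0.026, 0.1059], [-0.0089, -0.0251, 0.1061], [-0.008, -0.022, 0.1073], [-0.0051, -0.0016, 0.1115], [-0.0015, 0.0213, 0.1141], [0.0007, 0.0254, 0.1154], [0.0024, 0.0378, 0.1162]] [-0.0036355  -0.00494025]
tabs [-0.01369252 -0.00050995] -0.0015158703153858946 [-0.01344551  0.00707436] 0.026169403752589745
post 71 [ 0.02026254 -0.0492239   0.17851027] -0.05816577062325646 -0.040695793157449305
post 74 [0.01924673 0.05421961 0.17866322] 0.04036064454942267 0.05937139601404575
chute [[0.002, -0.0275, 0.1676], [0.0577, 0.0014, 0.1877], [0.1319, 0.0258, 0.2002]]
scene0 bar [[-0.0034, 0.0115, 0.1083], [-0.0034, 0.0117, 0.1087], [-0.0034, 0.0124, 0.1094], [0.0001, 0.0173, 0.1124], [0.0028, 0.0219, 0.1141], [0.0034, 0.0228, 0.1145], [0.0037, 0.0233, 0.1146]] [-0.04329216  0.00058725]
tabs [ 0.00732092 -0.0003684 ] 0.00020482407538427837 [-0.00754679  0.00778096] 0.030259003535716474
post 45 [ 0.02624574 -0.04933415  0.18232866] -0.05760278337397441 -0.04053607604650746
post 53 [0.02743059 0.0528726  0.18130981] 0.0404002985921579 0.059033198470583595
chute [[0.0043, -0.0245, 0.1697], [0.0702, 0.0011, 0.1867], [0.1326, 0.0246, 0.1995]]
[[-0.1401989  -0.04209501  0.10827538]
 [-0.09789338  0.00024048  0.11092498]
 [-0.06939332  0.04276496  0.1626435 ]]
rim 0.16438528471169647 [(np.float64(-0.132), np.float64(0.1638)), (np.float64(-0.122), np.float64(0.1639)), (np.float64(-0.112), np.float64(0.1644)), (np.float64(-0.102), np.float64(0.1637))]
[-0.0861414   0.00036155]
```

The wrist view shows the dish level and centred on the chute's axis (lateral error 0.4 mm). Its far wall is at -41 mm in the dispenser frame, and the cameras put the bar's near face at about -9 mm. I'll lower to dish z ≈ 0.081 and advance to just short of the bar.

{"api": "play_rows", "payload": {
  "increments": [
    [[0,0,0.01],[0,0,0],0],
    [[0,0,0.022],[0,0,0],0],
    [[0.004,0,0.027],[0,0,0],0],
    [[0.012,0,0.027],[0,0,0],0],
    [[0.02,0,0.027],[0,0,0],0],
    [[0.024,0,0.027],[0,0,0],0],
    [[0.024,0,0.027],[0,0,0],0],
    [[0.024,0,0.027],[0,0,0],0]
  ]
}}

```text
t: 9.55
tcp_pos: [0.4385, 0.322, 0.0794]
tool_rot: [0.995, -0.096, 0.0, -0.0]
force: [-0.5, -0.1, -1.6]
finger_gap: 0.14
```

```bash
python3 rel.py 0.4385 0.322 0.0795 -11
```

```text
t 9.55 tcp [0.4385 0.322  0.0794] yaw -11.03 down [ 1.e-04  2.e-04 -1.e+00] gap 0.14 F [-0.52 -0.06 -1.63]
shift [-0.      0.     -0.0001] turn [-0.0002 -0.0001 -0.0005]
```

{"api": "play_rows", "payload": {
  "increments": [
    [[0.002,0,0],[0,0,0],0],
    [[0.005,0,0],[0,0,0],0],
    [[0.008,0,0],[0,0,0],0],
    [[0.011,0,0],[0,0,0],0],
    [[0.013,0,0],[0,0,0],0],
    [[0.013,0,0],[0,0,0],0]
  ]
}}

```text
t: 10.15
tcp_pos: [0.4502, 0.3195, 0.0789]
tool_rot: [0.995, -0.096, -0.001, 0.0]
force: [-2.8, 1.0, -0.9]
finger_gap: 0.142
```

```bash
python3 rel.py 0.4385 0.322 0.0795 -11
```

```text
t 10.15 tcp [0.4502 0.3195 0.0789] yaw -11.01 down [-2.1e-03 -3.0e-04 -1.0e+00] gap 0.142 F [-2.85  1.   -0.94]
shift [-0.012  -0.0002 -0.0006] turn [ 0.0007  0.002  -0.0002]
```

Contact is felt (about 3 N). Pressing on gently.

{"api": "play_rows", "payload": {
  "increments": [
    [[0.003,0,0],[0,0,0],0],
    [[0.006,0,0],[0,0,0],0],
    [[0.009,0,0],[0,0,0],0],
    [[0.011,0,0],[0,0,0],0],
    [[0.012,0,0],[0,0,0],0],
    [[0.012,0,0],[0,0,0],0]
  ]
}}

```text
t: 10.75
tcp_pos: [0.4599, 0.3171, 0.0782]
tool_rot: [0.995, -0.096, -0.003, 0.001]
force: [-6.3, 3.3, -3.4]
finger_gap: 0.139
```

```bash
python3 rel.py 0.4385 0.322 0.0795 -11
```

```text
t 10.75 tcp [0.4599 0.3171 0.0782] yaw -11.01 down [-0.0064 -0.0011 -1.    ] gap 0.139 F [-6.31  3.26 -3.43]
shift [-0.022  -0.0008 -0.0012] turn [ 0.0023  0.0061 -0.0001]
```

{"api": "play_rows", "payload": {
  "increments": [
    [[0.002,0,0],[0,0,0],0],
    [[0.004,0,0],[0,0,0],0],
    [[0.006,0,0],[0,0,0],0],
    [[0.008,0,0],[0,0,0],0],
    [[0.008,0,0],[0,0,0],0],
    [[0.008,0,0],[0,0,0],0]
  ]
}}

```text
t: 11.35
tcp_pos: [0.4663, 0.3155, 0.0777]
tool_rot: [0.995, -0.096, -0.005, 0.001]
force: [-7.1, 3.4, -2.6]
finger_gap: 0.144
```

```bash
python3 rel.py 0.4385 0.322 0.0795 -11
python3 - <<'E'
from fit import *
for n in ['side','scene']: snap(n,'f_'+n)
a=cv2.imread('pics/f_scene.png')[220:340,280:400];b=cv2.imread('pics/f_side.png')[180:300,140:260]
cv2.imwrite('pics/f.png',np.hstack([cv2.resize(x,(400,400),interpolation=cv2.INTER_CUBIC) for x in (a,b)]))
E
```

```text
t 11.35 tcp [0.4663 0.3155 0.0777] yaw -11.0 down [-0.0094 -0.0016 -1.    ] gap 0.144 F [-7.07  3.43 -2.63]
shift [-0.0285 -0.0011 -0.0015] turn [ 0.0033  0.0089 -0.    ]
```

View pics/f.png

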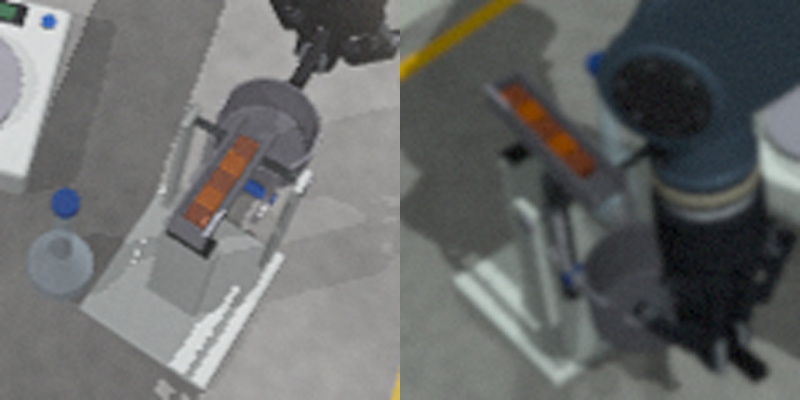

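The pictures show the chute tipping, its lip above the dish and the tablets still in it. Pressing a bit further.

{"api": "play_rows", "payload": {
  "increments": [
    [[0.001,0,0],[0,0,0],0],
    [[0.003,0,0],[0,0,0],0],
    [[0.005,0,0],[0,0,0],0],
    [[0.006,0,0],[0,0,0],0],
    [[0.006,0,0],[0,0,0],0],
    [[0.006,0,0],[0,0,0],0]
  ]
}}

```text
t: 12.05
tcp_pos: [0.4714, 0.3143, 0.0775]
tool_rot: [0.995, -0.096, -0.005, 0.001]
force: [-7.5, 2.2, -5.2]
finger_gap: 0.137
```

```bash
python3 rel.py 0.4385 0.322 0.0795 -11
python3 - <<'E'
from fit import *
for n in ['scene']: snap(n,'g_'+n)
a=cv2.imread('pics/g_scene.png')[220:340,280:400]
cv2.imwrite('pics/g.png',cv2.resize(a,(400,400),interpolation=cv2.INTER_CUBIC))
E
```

```text
t 12.05 tcp [0.4714 0.3143 0.0775] yaw -11.0 down [-0.011  -0.0017 -0.9999] gap 0.137 F [-7.48  2.24 -5.19]
shift [-0.0338 -0.0012 -0.0017] turn [ 0.0038  0.0105 -0.0001]
```

View pics/g.png

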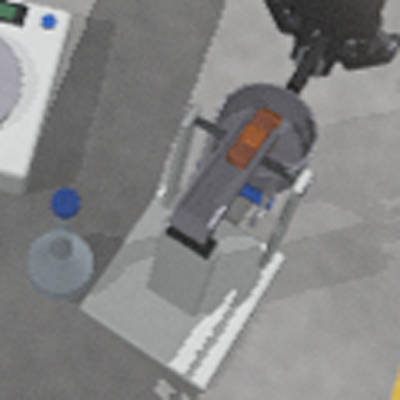

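The tablets are sliding now. Hold here.

{"api": "play_rows", "payload": {
  "increments": [
    [[0.001,0,0],[0,0,0],0],
    [[0.001,0,0],[0,0,0],0],
    [[0.001,0,0],[0,0,0],0],
    [[0.001,0,0],[0,0,0],0],
    [[0.001,0,0],[0,0,0],0],
    [[0.001,0,0],[0,0,0],0]
  ]
}}

```text
t: 12.7
tcp_pos: [0.4715, 0.3139, 0.0771]
tool_rot: [0.995, -0.096, -0.006, 0.002]
force: [-7.8, 2.8, -4.6]
finger_gap: 0.135
```

```bash
python3 rel.py 0.4385 0.322 0.0795 -11
python3 - <<'E'
from fit import *
for n in ['scene','side']: snap(n,'i_'+n)
a=cv2.imread('pics/i_scene.png')[220:340,280:400];b=cv2.imread('pics/i_side.png')[180:300,140:260]
cv2.imwrite('pics/i.png',np.hstack([cv2.resize(x,(400,400),interpolation=cv2.INTER_CUBIC) for x in (a,b)]))
E
```

```text
t 12.7 tcp [0.4715 0.3139 0.0771] yaw -11.01 down [-0.0129 -0.0024 -0.9999] gap 0.135 F [-7.77  2.76 -4.6 ]
shift [-0.034  -0.0017 -0.002 ] turn [ 0.0048  0.0122 -0.0002]
```

View pics/i.png

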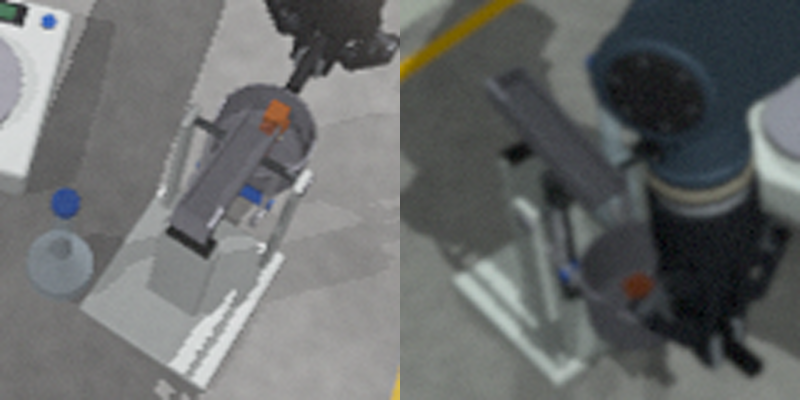

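The chute is empty and the tablets are in the dish. I'll hold briefly, then back off smoothly.

{"api": "play_rows", "payload": {
  "increments": [
    [[0,0,0],[0,0,0],0],
    [[0,0,0],[0,0,0],0],
    [[0,0,0],[0,0,0],0],
    [[-0.003,0,0],[0,0,0],0],
    [[-0.008,0,0],[0,0,0],0],
    [[-0.015,0,0],[0,0,0],0],
    [[-0.023,0,0],[0,0,0],0],
    [[-0.031,0,0],[0,0,0],0],
    [[-0.039,0,0],[0,0,0],0],
    [[-0.047,0,0],[0,0,0],0]
  ]
}}

```text
t: 13.8
tcp_pos: [0.4326, 0.3239, 0.0799]
tool_rot: [0.995, -0.096, 0.002, -0.001]
force: [0.7, 0.8, -2.1]
finger_gap: 0.139
```

{"api": "play_rows", "payload": {
  "increments": [
    [[-0.008,0,0],[0,0,0],0],
    [[-0.015,0,0],[0,0,0],0],
    [[-0.02,0,-0.003],[0,0,0],0],
    [[-0.022,0,-0.01],[0,0,0],0],
    [[-0.022,0,-0.02],[0,0,0],0],
    [[-0.022,0,-0.032],[0,0,0],0],
    [[-0.022,0,-0.042],[0,0,0],0],
    [[-0.022,0,-0.047],[0,0,0],0],
    [[-0.022,0,-0.047],[0,0,0],0]
  ]
}}

```text
t: 14.7
tcp_pos: [0.4109, 0.3279, 0.1275]
tool_rot: [0.995, -0.096, 0.001, -0.001]
force: [0.8, -0.1, -2.5]
finger_gap: 0.139
```

```bash
python3 rel.py 0.4965 0.0135 0.125 0
python3 - <<'E'
from fit import *
for n in ['wrist','scene']: snap(n,'j_'+n)
im,d,W=ld('j_wrist'); m=box(W,d,[.44,.22,.125],[.6,.4,.2]); P=W[m]; mx=np.percentile(P[:,2],99.5); Q=P[P[:,2]>mx-.006]; print(mx,circ(Q,.044))
A=np.c_[Q[:,:2],np.ones(len(Q))]; print(np.linalg.lstsq(A,Q[:,2],rcond=None)[0])
hsv=cv2.cvtColor(im,cv2.COLOR_RGB2HSV); o=(hsv[...,0]<20)&(hsv[...,1]>120)&(d>0)&(W[...,2]>.1); print('tab px',o.sum(),W[o].mean(0) if o.any() else 0)
E
```

```text
t 14.7 tcp [0.4109 0.3279 0.1275] yaw -11.02 down [ 0.0024  0.0012 -1.    ] gap 0.139 F [ 0.76 -0.11 -2.5 ]
shift [0.1442 0.2923 0.0023] turn [-0.0014 -0.0023 -0.1924]
0.1858075121718577 (array([0.5048, 0.3102, 0.05  ]), np.float64(0.001))
[-0.01928224  0.00485218  0.19170617]
tab px 6901 [0.48823492 0.31438387 0.16287215]
```

View pics/j_wrist.png

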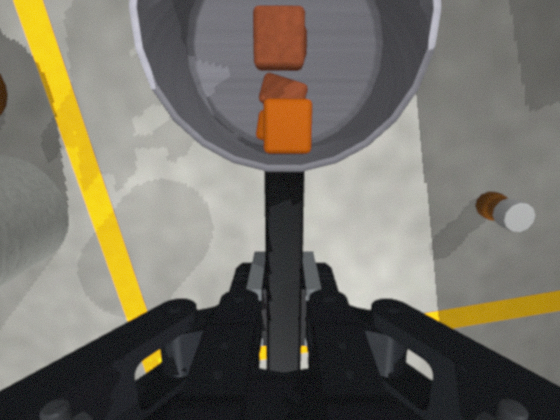

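View pics/j_scene.png

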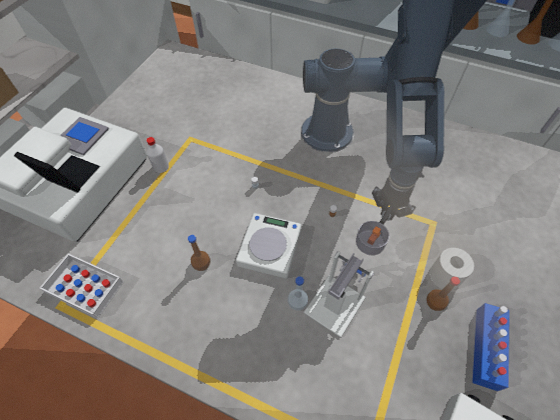

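The wrist view shows the tablets piled in the dish on the handle side, well inside the rim (290,130 and 278,38). The scene picture shows an empty chute and nothing spilled. Now carry it to the pan.

{"api": "play_rows", "payload": {
  "increments": [
    [[0.004,0.007,0],[0,0,-0.005],0],
    [[0.011,0.022,0],[0,0,-0.015],0],
    [[0.021,0.043,0],[0,0,-0.028],0],
    [[0.034,0.069,0],[0,0,-0.045],0],
    [[0.047,0.096,0],[0,0,-0.063],0],
    [[0.061,0.124,0],[0,0,-0.081],0],
    [[0.075,0.152,0],[0,0,-0.1],0],
    [[0.089,0.18,0],[0,0,-0.118],0],
    [[0.102,0.207,0],[0,0,-0.136],0],
    [[0.115,0.233,0],[0,0,-0.153],0]
  ]
}}

```text
t: 15.8
tcp_pos: [0.478, 0.075, 0.1257]
tool_rot: [1.0, -0.019, -0.001, 0.0]
force: [0.4, -0.2, -2.3]
finger_gap: 0.142
```

```bash
python3 rel.py 0.4962 0.014 0.1265 0
python3 - <<'E'
from h import *
T=lambda a:Ro.from_quat([np.cos(a/2),np.sin(a/2),0,0])
c=np.array([.4106,.3275,.1265])+T(np.radians(-11)).apply([.115,.233,0]); y=-np.radians(11)+.153
print(c,y,T(y).inv().apply(np.array([.4962,.014,.1265])-c))
E
```

```text
t 15.8 tcp [0.478  0.075  0.1257] yaw -2.21 down [-1.5e-03 -3.0e-04 -1.0e+00] gap 0.142 F [ 0.38 -0.24 -2.31]
shift [ 0.0205  0.0603 -0.0008] turn [ 0.0003  0.0015 -0.0386]
[0.47902863 0.07683783 0.1265    ] -0.03898621771937624 [0.01960751 0.06212081 0.        ]
```

{"api": "play_rows", "payload": {
  "increments": [
    [[0.007,0.022,0],[0,0,-0.014],0],
    [[0.013,0.04,0],[0,0,-0.025],0],
    [[0.017,0.053,0],[0,0,-0.034],0],
    [[0.019,0.06,0],[0,0,-0.038],0],
    [[0.0195,0.062,0],[0,0,-0.039],0],
    [[0.0195,0.062,0.008],[0,0,-0.039],0],
    [[0.0195,0.062,0.02],[0,0,-0.039],0],
    [[0.0195,0.062,0.03],[0,0,-0.039],0],
    [[0.0195,0.062,0.035],[0,0,-0.039],0],
    [[0.0195,0.062,0.035],[0,0,-0.039],0]
  ]
}}

```text
t: 16.8
tcp_pos: [0.4945, 0.0148, 0.0902]
tool_rot: [1.0, 0.0, -0.001, -0.0]
force: [0.9, 0.6, -1.1]
finger_gap: 0.139
```

```bash
python3 rel.py 0.4962 0.014 0.0915 0
python3 - <<'E'
from fit import *
for n in ['wrist','scene','side']: snap(n,'k_'+n)
for n in ['wrist','scene','side']:
    im,d,W=ld('k_'+n); m=box(W,d,[.54,-.06,.12],[.66,.1,.17]); P=W[m]; mx=np.percentile(P[:,2],98); Q=P[P[:,2]>mx-.006]; print(n,len(Q),mx,circ(Q,.044))
    A=np.c_[Q[:,:2],np.ones(len(Q))]; print(np.linalg.lstsq(A,Q[:,2],rcond=None)[0])
E
```

```text
t 16.8 tcp [0.4945 0.0148 0.0902] yaw 0.03 down [-2.4e-03  5.0e-04 -1.0e+00] gap 0.139 F [ 0.88  0.56 -1.14]
shift [ 0.0017  0.0008 -0.0013] turn [-0.0005  0.0024  0.0005]
wrist 5755 0.14804805943798974 (array([0.5906, 0.0153, 0.05  ]), np.float64(0.001))
[-0.02265479  0.00080459  0.1591295 ]
scene 104 0.14830531867577929 (array([0.5892, 0.0159, 0.05  ]), np.float64(0.0014))
[-0.00544256  0.00609264  0.14875903]
side 118 0.1486071407693655 (array([0.5892, 0.0156, 0.05  ]), np.float64(0.002))
[-0.00445349 -0.00369615  0.1485071 ]
```

View pics/k_scene.png

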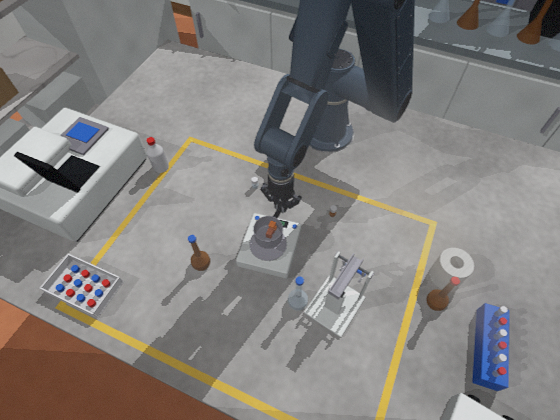

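Over the pan the dish centre reads (0.590, 0.0155) against the pan's (0.592, 0.0145), and the dish is level. I'll lower the last 35 mm, slowing at the end.

{"api": "play_rows", "payload": {
  "increments": [
    [[0,0,0.005],[0,0,0],0],
    [[0,0,0.013],[0,0,0],0],
    [[0,0,0.021],[0,0,0],0],
    [[0,0,0.026],[0,0,0],0],
    [[0,0,0.029],[0,0,0],0],
    [[0,0,0.031],[0,0,0],0],
    [[0,0,0.032],[0,0,0],0],
    [[0,0,0.032],[0,0,0],0],
    [[0,0,0.032],[0,0,0],0]
  ]
}}

```text
t: 17.85
tcp_pos: [0.4956, 0.0142, 0.0594]
tool_rot: [1.0, -0.0, 0.0, 0.0]
force: [0.9, -0.2, -2.7]
finger_gap: 0.14
```

{"api": "play_rows", "payload": {
  "increments": [
    [[0,0,0.001],[0,0,0],0],
    [[0,0,0.001],[0,0,0],0],
    [[0,0,0.002],[0,0,0],0],
    [[0,0,0.002],[0,0,0],0]
  ]
}}

```text
t: 18.25
tcp_pos: [0.4953, 0.0142, 0.0572]
tool_rot: [1.0, -0.0, -0.0, -0.0]
force: [-0.2, -0.0, -1.7]
finger_gap: 0.138
```

```bash
python3 rel.py 0.4962 0.014 0.0915 0
```

```text
t 18.25 tcp [0.4953 0.0142 0.0572] yaw -0.01 down [-1.e-04  0.e+00 -1.e+00] gap 0.138 F [-0.17 -0.01 -1.71]
shift [ 0.0009  0.0002 -0.0343] turn [-0.      0.0001 -0.0002]
```

{"api": "play_rows", "payload": {
  "increments": [
    [[0,0,0.001],[0,0,0],0],
    [[0,0,0.001],[0,0,0],0],
    [[0,0,0.002],[0,0,0],0],
    [[0,0,0.002],[0,0,0],0],
    [[0,0,0.0025],[0,0,0],0],
    [[0,0,0.0025],[0,0,0],0]
  ]
}}

```text
t: 18.85
tcp_pos: [0.4953, 0.0142, 0.0548]
tool_rot: [1.0, -0.0, -0.0, -0.0]
force: [-0.3, 0.1, -0.9]
finger_gap: 0.142
```

```bash
python3 rel.py 0.4962 0.014 0.0915 0
```

```text
t 18.85 tcp [0.4953 0.0142 0.0548] yaw -0.02 down [-0.  0. -1.] gap 0.142 F [-0.26  0.13 -0.85]
shift [ 0.0009  0.0002 -0.0367] turn [-0.      0.     -0.0003]
```

{"api": "play_rows", "payload": {
  "increments": [
    [[0,0,0.0005],[0,0,0],0],
    [[0,0,0.001],[0,0,0],0],
    [[0,0,0.001],[0,0,0],0],
    [[0,0,0.001],[0,0,0],0]
  ]
}}

```text
t: 19.25
tcp_pos: [0.4951, 0.0142, 0.0543]
tool_rot: [1.0, -0.0, -0.0, 0.0]
force: [-3.0, -0.5, 5.7]
finger_gap: 0.137
```

```bash
python3 rel.py 0.4962 0.014 0.0915 0
```

```text
t 19.25 tcp [0.4951 0.0142 0.0543] yaw -0.0 down [-1.e-04 -1.e-04 -1.e+00] gap 0.137 F [-2.95 -0.54  5.68]
shift [ 0.0011  0.0002 -0.0372] turn [ 0.0001  0.0001 -0.    ]
```

The dish is seated: force went from -2.5 to +5.7 N. I'll ease up 0.5 mm, then open and rise.

{"api": "play_rows", "payload": {
  "increments": [
    [[0,0,-0.0005],[0,0,0],0.14],
    [[0,0,-0.0005],[0,0,0],0.2],
    [[0,0,-0.0005],[0,0,0],0.3],
    [[0,0,-0.0005],[0,0,0],0.5],
    [[0,0,-0.0005],[0,0,0],0.7],
    [[0,0,-0.0005],[0,0,0],0.7],
    [[0,0,-0.0005],[0,0,0],0.7]
  ],
  "force": 40
}}

```text
t: 19.95
tcp_pos: [0.4954, 0.0142, 0.0541]
tool_rot: [1.0, -0.0, -0.0, -0.0]
force: [-0.7, -0.4, -0.5]
finger_gap: 0.7
```

```bash
python3 rel.py 0.4962 0.014 0.16 0
python3 - <<'E'
from fit import *
snap('wrist','m_w')
E
```

```text
t 19.95 tcp [0.4954 0.0142 0.0541] yaw -0.01 down [-0.  0. -1.] gap 0.7 F [-0.7  -0.41 -0.53]
shift [ 0.0008  0.0002 -0.1059] turn [-0.      0.     -0.0001]
```

View pics/m_w.png

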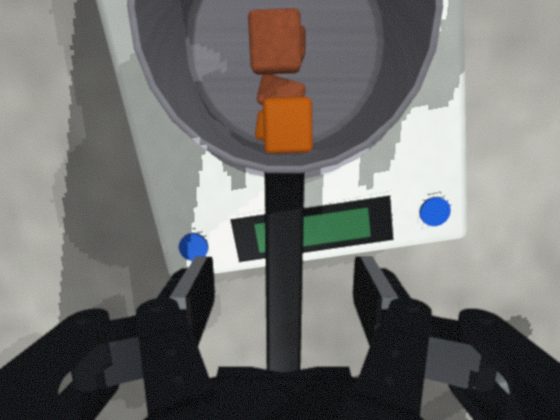

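The fingers are clear of the handle on both sides (handle 285, fingers 213 and 355). Rising straight up, then back.

{"api": "play_rows", "payload": {
  "increments": [
    [[0,0,-0.005],[0,0,0],0.7],
    [[0,0,-0.02],[0,0,0],0.7],
    [[0,0,-0.045],[0,0,0],0.7],
    [[0,0,-0.075],[0,0,0],0.7],
    [[0,0,-0.11],[0,0,0],0.7],
    [[0,0,-0.14],[0,0,0],0.7],
    [[0,0,-0.16],[0,0,0],0.7],
    [[0,0,-0.16],[0,0,0],0.7]
  ]
}}

```text
t: 20.8
tcp_pos: [0.4975, 0.0139, 0.2174]
tool_rot: [1.0, -0.0, 0.004, 0.001]
force: [0.2, -0.1, -0.7]
finger_gap: 0.695
```

```bash
python3 rel.py 0.4962 0.014 0.16 0
python3 - <<'E'
from fit import *
for n in ['wrist','scene','side']:
    snap(n,'n_'+n); im,d,W=ld('n_'+n); P=W[box(W,d,[.54,-.06,.105],[.66,.1,.125])]; print(n,len(P),np.percentile(P[:,2],95),circ(P,.044))
    A=np.c_[P[:,:2],np.ones(len(P))]; print(np.linalg.lstsq(A,P[:,2],rcond=None)[0])
im,d,W=ld('n_wrist');cv2.imwrite('pics/nz.png',cv2.cvtColor(im,cv2.COLOR_RGB2BGR))
b=cv2.imread('pics/n_scene.png')[180:300,210:330]; cv2.imwrite('pics/nz2.png',cv2.resize(b,(500,500),interpolation=cv2.INTER_CUBIC))
print(manip.sense()['t'])
E
```

```text
t 20.8 tcp [0.4975 0.0139 0.2174] yaw -0.0 down [ 0.0074 -0.0014 -1.    ] gap 0.695 F [ 0.18 -0.08 -0.67]
shift [-0.0017 -0.0002  0.0574] turn [ 0.0014 -0.0074 -0.    ]
wrist 2024 0.11351847761637945 (array([0.5894, 0.0147, 0.05  ]), np.float64(0.0014))
[ 0.00500986 -0.00039237  0.10806102]
scene 118 0.11441800365041346 (array([0.5898, 0.0156, 0.05  ]), np.float64(0.0014))
[-0.00784242 -0.00192606  0.11515615]
side 152 0.11402597686373558 (array([0.5885, 0.0157, 0.05  ]), np.float64(0.0021))
[ 0.00731647 -0.00416786  0.1055082 ]
20.95
```

View pics/nz.png

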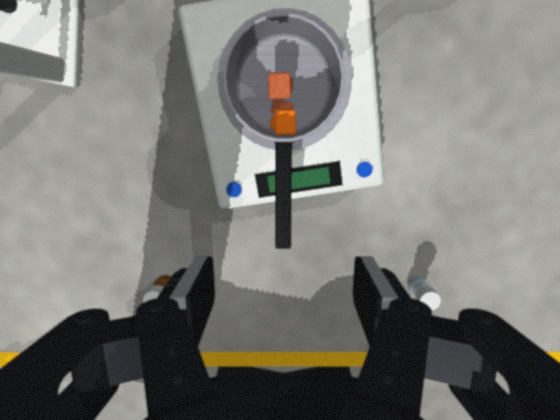

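View pics/nz2.png

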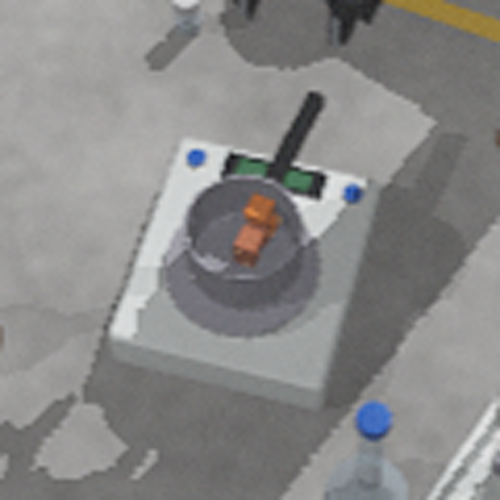

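{"api": "play_rows", "payload": {
  "increments": [
    [[0,0,0],[0,0,0],0.7],
    [[0,0,0],[0,0,0],0.7],
    [[0,0,0],[0,0,0],0.7],
    [[0,0,0],[0,0,0],0.7]
  ]
}}

```text
t: 21.35
tcp_pos: [0.4952, 0.0143, 0.2137]
tool_rot: [1.0, -0.0, -0.001, -0.0]
force: [-0.3, 0.6, 1.1]
finger_gap: 0.7
```

```bash
python3 -c "
from station import manip
print(manip.sign_off())"
```

```text
the job is handed in; nothing more can be done
None
```

I pressed the dish against the bar until the chute emptied into it (about 9–10 N at the wrist, no hard stop felt). I then set it on the balance's pan, let go and handed the job in at 21.4 s; no verdict was reported.

**Last checks, all from the cameras:**
- **Position:** the dish's centre is about 2–3 mm from the pan's centre.
- **Height and tilt:** the underside is at about 0.0585 m, and the dish is upright within about 0.5°.
- **Gripper:** it is well clear of everything.
- **Bystanders:** I moved nothing near them, and none looked moved in the scene pictures.

**What failed or disagreed:**
- **First grasp:** it closed on air just above the handle. The wrist camera showed the real fingertips about 28 mm shorter than the stated TCP, so I gripped again that much lower.
- **Tablet count:** the tablets lie piled up, so I could not count all five separately. The empty chute, no spilled tablet in view and the added weight (roughly 0.9 N or more) agree with all five being in the dish.

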